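Wind the tube rack under the filling nozzles

ROBOT

A 7-joint arm with a two-finger parallel gripper is mounted at the origin on the work surface. World frame = base frame: x ahead of the robot, y to its left, z up, the work surface at z = 0. Lengths are in m, angles in rad, forces in N, time in s.
With the tool pointing down it reaches from about 0.4 to 0.75 m from the base axis. Payload 19.5 kg.
Tool frame: the origin (TCP) lies at the very end of the fingers, on their centre line; the grasp point (between the pads) lies 19 mm behind it; z points along the fingers, y is the direction in which the jaws open and shut (so a half turn about z gives the same grasp; the last joint's range is limited). The gripper opens to 85 mm and grips with 20 to 120 N. Pads are 22 mm wide; open, the fingers measure 114 mm over their backs; the gripper's body (76 mm by 85 mm) begins 54 mm behind the grasp point. The pads swing forward as they close: fully open they stand 13 mm farther back than shut.
Start: joints at [-1.197, 0.707, -0.028, 1.485, 0.022, 0.951, -0.075], TCP at [0.232, 0.526, 0.231] pointing down, gripper open.
Joint ranges: [-2.71, 2.71], [-0.32, 2.16], [-1.57, 1.52], [0, 2.45], [-1.46, 4.6], [0, 2.02], [-2.83, 2.83]. Speed limits (rad/s): [1.89, 1.89, 2.57, 2.57, 3.01, 3.01, 3.01].

INTERFACE

Orientations are given as [roll, pitch, yaw] about the fixed x, y, z axes, in that order (R = Rz(yaw) Ry(pitch) Rx(roll)).
In Python, from workcell import observe, imaging, sign_off gives the robot as it stands.
- The arm moves only by the tool step_arm, never from a script. Its argument "targets" is a list of rows, each a list of 2 entries, a list of its own where there are three numbers: the shift along the world's x, y, z in m, then the turn, a rotation vector about the world's x, y, z in degrees. A call has 1 to 8 rows; each row shifts and turns the commanded pose from where the row before left it; what a row does not reach is not made up. A row lasts 1/10 s, in which the tool goes at most 50 mm and 8.59 degrees, less where a joint would pass 70% of its speed; a pose out of reach is approached as far as the arm can. A call is refused whole if a number of a shift passes 0.05 or a number of a turn 8.59, either way. A call with a gripper value outside its range is refused whole. "fingers" is the opening, from 0 (shut) to 1 (fully open), set as the call begins (left out, the last holds). The fingers move at their own pace and stop on an object; the grip force is fixed at half the most. Time passes only in rows, so rows that do not move let the fingers close. It gives the time, the measured TCP pose, the force and the opening at its end, in the units of the state.
- observe(): the state, without advancing time (a new reading comes with each control period).
- imaging.grab_frame(name): name is "scene" or "top" or "wrist"; returns the picture (480x640x3 uint8, blue, green, red); there is no depth.
- imaging.camera_info(name): a dict with "vertical_fov" (degrees; the focal length in pixels is half the picture's height over the tangent of half this angle, whatever the lens; pixels are square), "cx", "cy" (the principal point, pixels), "xyz" and "attitude" of the camera in the world. Camera axes: x right, y up, looking along -z (the intrinsics and any distortion apply to the point x, -y, -z); pixel columns grow to the right and rows downward; lengths in m; the calibration is good to about 2 mm. A picture is of the moment at which its call begins: read the wrist's pose just before it. camera_info takes no time and is no camera call; for the wrist camera it gives the pose at the moment of the call.
- sign_off(): hands the job in, once; it reports no verdict.
The state is a dict: "time_s": time; "joint_pos": joint angles; "qd": joint speeds; "tau": joint torques, N m; "ee_pos": TCP position; "tcp_rot": TCP orientation; "contact_force": force on the tool from outside, world axes, zero at the start; "torque": the same for the moment, N m; "gripper_width": finger opening in m.
Only numpy, scipy, OpenCV 4.12 (cv2) and the standard library are available. Lean on these libraries where they do the work, as an engineer would, in place of code of your own. Each camera call takes 0.05 s, during which the arm holds its last target.

TASK

Fold the red crank handle of the rack feeder out until it stands fully upright, then crank it round to wind the blue tube rack along its rail until the row of tubes is centred under the row of nozzles. Move the rack only by the crank, never by touching the rack or its sled; leave the handle standing upright and do not disturb the things around.

Things in the scene. Friction and masses are not known exactly. Their poses are not given: they have to be found in the camera images.
- crank_hub (a point): The crank's vertical axis, at the hinge pin's height, 120 mm above the bench. x points along the flat steel crank arm to the hinge, z up. The arm (16 mm wide, 8 mm thick, its top 12 mm below this point) sits on a short shaft over a round white gearbox of radius 42 mm, its top 45 mm below this point (with a 6 mm high, 16 mm radius collar on it).
- handle_hinge (a point): The hinge pin at the outer end of the crank arm, 65 mm from the crank axis, 120 mm above the bench: horizontal, across the arm. The handle folds about it. Site axes turn with the handle: -x points along the handle from the hinge to its free end.
- handle_ball (a point): Centre of the red ball knob, 22 mm in diameter, at the handle's free end, 50 mm from the hinge pin on a 9 mm steel stem; a good place to pinch. The ball spins freely about the stem, so a gripper can hold it and circle without turning. Folded, the handle lies over the arm (ball 120 mm above the bench, 15 mm from the crank axis); upright, it stands on the arm's outer end (170 mm).
- handle (a joint): Fold angle of the handle, rad: 0 lies flat along the arm towards the crank axis, 1.571 (its stop) stands fully upright. Light friction (0.06 N m) holds it where it is left; no spring or catch. It may start lifted by up to 0.3 rad. A pinched knob can slip a few mm in the fingers as it swings up: lean it outward against its stop.
- crank (a joint): Crank angle, rad, 0 at the start, growing clockwise seen from above; range -0.7 to 16.2. Friction of 0.2 N m (about 3 N at the handle); stays where it is left. One clockwise turn drives the rack 50 mm along the rail away from the crank (7.96 mm per rad); anticlockwise brings it back.
- rack_centre (a point): Middle of the row of five white tubes, at their mouths, 103 mm above the bench; tubes 17 mm wide at 21 mm pitch, in a blue rack (34 mm along the rail, 116 mm across, yellow marks on the tubes' centre line) fixed on a grey sled (80 x 124 mm). Starts 150 mm from the crank axis. x points along the rail away from the crank, y along the row, z up.
- nozzle_row (a point): Middle of the row of five steel nozzle tips, 109 mm above the bench, under a white beam 12 mm wide with a yellow line on top (beam top 145 mm, post top 175 mm above the bench; post on the rail's side away from the robot). Fixed, 45 to 100 mm beyond the rack's start. x points along the rail away from the crank; the rack is centred when rack_centre has x = 0 here.
- reagent_mid (a point): A bystander, loose: leave it where it is. Amber glass bottle with a blue cap, 66 mm wide, 130 mm tall; point half-way up.
- beaker_mid (a point): A bystander, loose: leave it where it is. Clear open beaker, 68 mm wide, 85 mm tall; point half-way up.
- jar_mid (a point): A bystander, loose: leave it where it is. Small clear jar with a white lid, 56 mm wide, 65 mm tall; point half-way up.
- tipbox_mid (a point): A bystander, loose: leave it where it is. Yellow pipette-tip box with a clear lid, 85 x 120 x 58 mm; point half-way up.
- spatula_mid (a point): A bystander, loose: leave it where it is. Black-handled spatula lying on the bench, 170 mm long; point on its underside.
- dish_mid (a point): A bystander, loose: leave it where it is. White ceramic bowl, 90 mm wide, 35 mm tall; point half-way up.
Things that resemble listed ones, but are neither listed nor needed, are in the scene too. There is more than one size of the part that bears nozzle_row; the job needs the smallest.

How it is judged:
By the outcome, as a careful person would: the job done as asked, in the order asked, and still so for the second after the job is handed in, with the robot touching nothing.
It also fails if it takes over 64 s, if anything falls off the work surface, if the arm or the gripper's body presses on something with over 40 N, if the wrist force passes 120 N, or if a joint passes its speed limit or range.

## Working session

There is one attempt and no reset: what is moved stays moved. The work goes in short steps, Python scripts to look and compute and a tool call to move; the robot and the scene stay as the last step left them, time stands still between calls to the robot, and variables do not carry over. Pictures are saved under pics/ and viewed, and the job is handed in when it is done.

Besides the shell and the picture viewer there is one more tool, called after ">>>" by a JSON object that holds its "name" and its "arguments", one argument or row to a line. step_arm: Moves the arm, as the interface text tells. Its arguments: {"type":"object","properties":{"targets":{"type":"array"},"fingers":{"type":"number"}},"required":["targets"]}

```bash
ls; mkdir -p pics
python3 - <<'E'
from workcell import observe, imaging
import cv2
print(observe())
for n in ("scene","top","wrist"):
    print(n,imaging.camera_info(n))
    cv2.imwrite(f"pics/{n}0.png",imaging.grab_frame(n))
E
```

```text
pics
{'time_s': 0.0, 'joint_pos': array([-1.19666698,  0.70706392, -0.02763146,  1.48495514,  0.02196737,
        0.95089046, -0.07550478]), 'qd': array([-0.00013917,  0.0001942 ,  0.00043648, -0.0016148 , -0.0010642 ,
        0.00015479,  0.00085844]), 'tau': array([-3.82779554e-04, -8.83224964e+01,  1.23464350e+00, -2.36175549e+01,
        1.68486207e-02,  6.50634582e-03,  3.31404033e-05]), 'ee_pos': array([0.23215947, 0.52578644, 0.23086009]), 'tcp_rot': array([-3.14057630e+00, -5.00075324e-06,  2.72574987e+00]), 'contact_force': array([-0.4169013 , -0.16255178,  0.40059832]), 'torque': array([-0.00179001,  0.00946556, -0.02231587]), 'gripper_width': 0.08544946953142123}
scene {'vertical_fov': 42.076523106909335, 'cx': 313.009183883043, 'cy': 242.18927019871936, 'xyz': array([1.43873112, 0.1077466 , 1.14223659]), 'attitude': array([ 0.75376421, -0.01344177,  1.6597274 ])}
top {'vertical_fov': 46.74373123059484, 'cx': 319.03161963684505, 'cy': 239.31540858941503, 'xyz': array([ 0.38103813, -0.00332185,  1.51955492]), 'attitude': array([ 0.05586427,  0.00303663, -1.54243586])}
wrist {'vertical_fov': 65.15261979607533, 'cx': 318.1668253497715, 'cy': 234.56499373197443, 'xyz': array([0.15996267, 0.55777298, 0.37303903]), 'attitude': array([-3.11492170e-01,  8.69701925e-04,  1.15456678e+00])}
```

View pics/scene0.png

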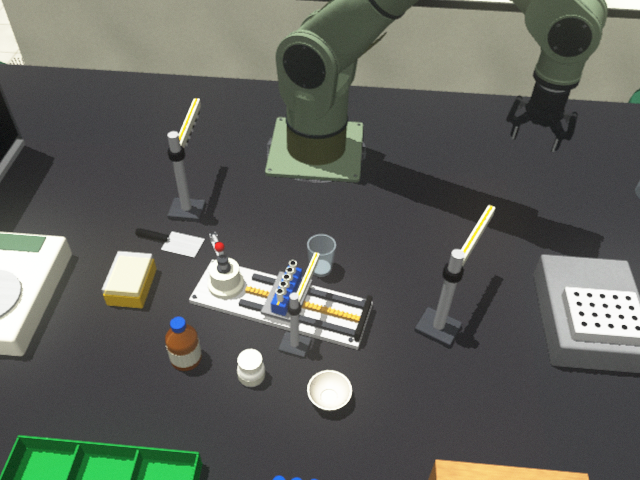

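View pics/top0.png

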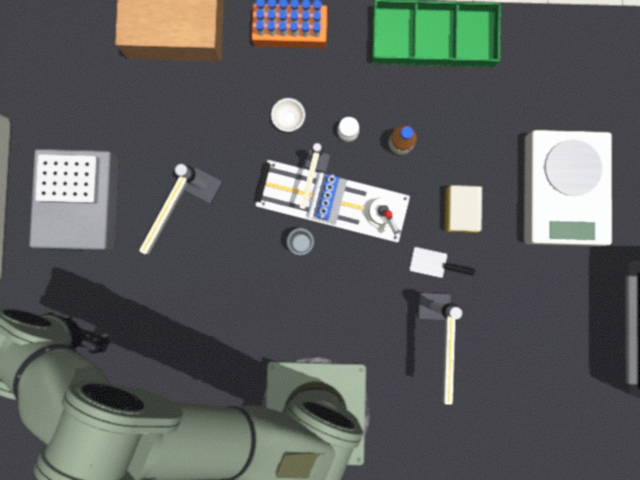

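View pics/wrist0.png

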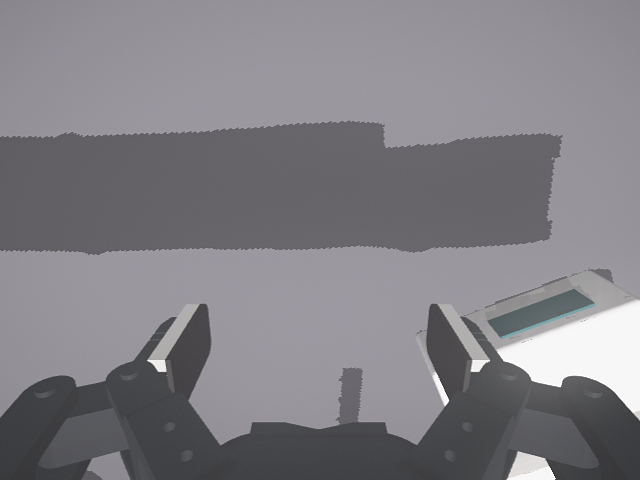

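The scene view shows the feeder with its crank at (225,270), the red ball at (219,246) and the blue rack at (287,287). The small nozzle stand sits over the rail at (305,280). Two larger look-alike stands are at (185,150) and (455,270). The top view shows the crank at (380,212).

Run:
```python
import cv2
a=cv2.imread("pics/top0.png")[140:250,250:420]; cv2.imwrite("pics/topc.png",cv2.resize(a,None,fx=4.7,fy=4.7,interpolation=cv2.INTER_CUBIC))
a=cv2.imread("pics/scene0.png")[220:360,180:385]; cv2.imwrite("pics/scenec.png",cv2.resize(a,None,fx=3.9,fy=3.9,interpolation=cv2.INTER_CUBIC))
```

```text
(no output)
```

View pics/topc.png

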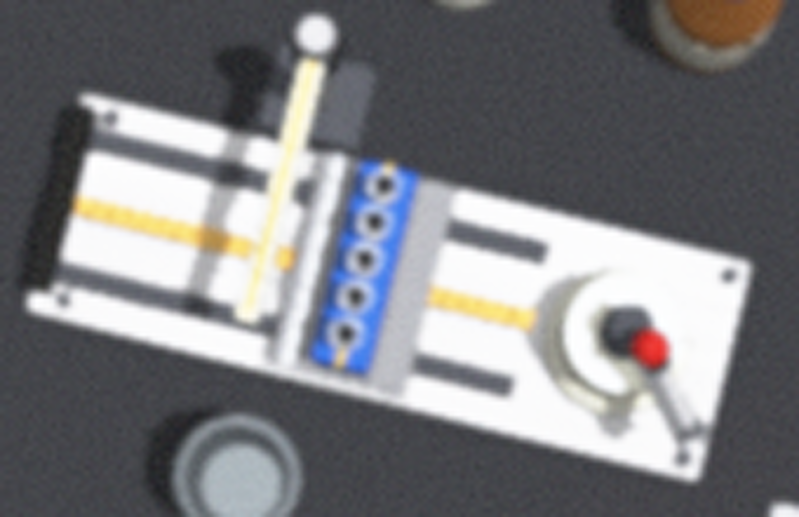

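View pics/scenec.png

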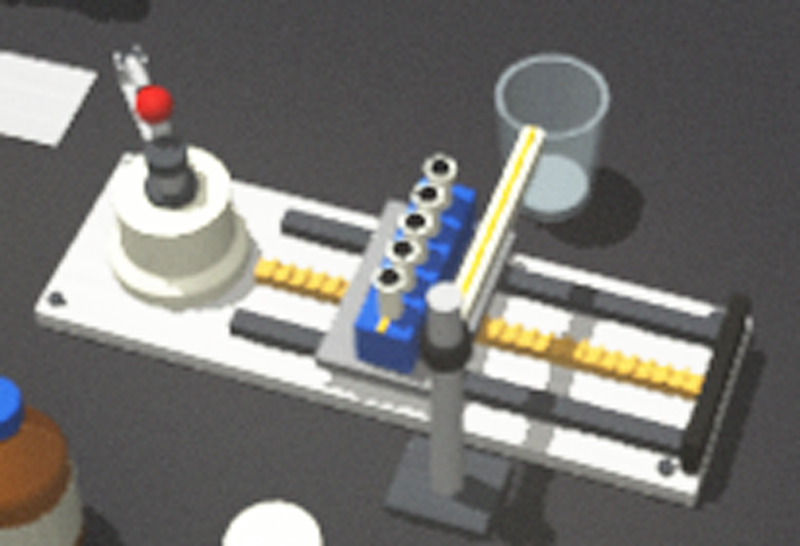

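```bash
cat > h.py <<'E'
import numpy as np, cv2
from scipy.spatial.transform import Rotation as R
from workcell import observe, imaging
def ray(info,u,v):
    f=240/np.tan(np.radians(info['vertical_fov'])/2)
    d=np.array([(u-info['cx'])/f,-(v-info['cy'])/f,-1.])
    return info['xyz'],R.from_euler('xyz',info['attitude']).as_matrix()@d
def plane(info,u,v,z):
    o,d=ray(info,u,v); return o+d*(z-o[2])/d[2]
def proj(info,p):
    f=240/np.tan(np.radians(info['vertical_fov'])/2)
    c=R.from_euler('xyz',info['attitude']).as_matrix().T@(np.array(p)-info['xyz'])
    return np.array([info['cx']+f*c[0]/-c[2], info['cy']-f*c[1]/-c[2]])
def tri(a,b):
    A=np.zeros((3,3));y=np.zeros(3);L=[]
    for o,d in (a,b):
        d=d/np.linalg.norm(d);P=np.eye(3)-np.outer(d,d);A+=P;y+=P@o
    x=np.linalg.solve(A,y)
    return x,[np.linalg.norm(np.cross(d/np.linalg.norm(d),x-o)) for o,d in (a,b)]
def red(img,box=None):
    h=cv2.cvtColor(img,cv2.COLOR_BGR2HSV)
    m=(((h[...,0]<8)|(h[...,0]>172))&(h[...,1]>150)&(h[...,2]>70)).astype(np.uint8)
    if box: 
        k=np.zeros_like(m);x0,y0,x1,y1=box;k[y0:y1,x0:x1]=1;m*=k
    n,l,s,c=cv2.connectedComponentsWithStats(m)
    return [(s[i][4],c[i].round(2),s[i][:4]) for i in np.argsort(-s[:,4]) if i>0][:4]
E
python3 - <<'E'
from h import *
T=imaging.camera_info('top');S=imaging.camera_info('scene')
it=cv2.imread('pics/top0.png');is_=cv2.imread('pics/scene0.png')
rt=red(it,(340,180,420,250));rs=red(is_,(190,220,260,300));print(rt,rs)
print('ball',tri(ray(T,*rt[0][1]),ray(S,*rs[0][1])))
t=lambda u,v:(250+u/4.7,140+v/4.7); s=lambda u,v:(180+u/3.9,220+v/3.9)
tt=[(384,184),(373,221),(365,259),(355,296),(346,333)]
ss=[(390,278),(403,249),(415,221),(428,194),(440,168)]
for a,b in zip(tt,ss): print('tube',plane(T,*t(*a),.103),plane(S,*s(*b),.103),tri(ray(T,*t(*a)),ray(S,*s(*b))))
for a in [(312,62),(245,315)]: print('beamT',plane(T,*t(*a),.145))
for a in [(535,130),(468,285)]: print('beamS',plane(S,*s(*a),.145))
print('post',plane(T,*t(316,35),.175),plane(S,*s(444,298),.175))
print('hub',plane(T,*t(628,330),.12),'hinge',plane(T,*t(690,430),.113),'box',plane(T,*t(620,335),.075),'boxS',plane(S,*s(174,190),.075))
print('scrE',plane(T,*t(65,207),.03),plane(T,*t(530,318),.03))
E
```

```text
[(np.int32(37), array([387.62, 213.78]), array([385, 211,   6,   7], dtype=int32))] [(np.int32(68), array([218.97, 246.06]), array([215, 242,   9,   9], dtype=int32))]
ball (array([ 0.527293  , -0.16710881,  0.13392537]), [np.float64(0.0002997867454973209), np.float64(0.00029978674549733923)])
tube [ 0.61583346 -0.0249357   0.103     ] [ 0.61543357 -0.02208228  0.103     ] (array([ 0.61564386, -0.02350411,  0.10310784]), [np.float64(0.0014393596983769295), np.float64(0.0014393596983769419)])
tube [ 0.59530161 -0.01947973  0.103     ] [ 0.59447577 -0.01750938  0.103     ] (array([ 0.59508548, -0.01845408,  0.10363767]), [np.float64(0.0010249655219452172), np.float64(0.0010249655219452382)])
tube [ 0.57429862 -0.01568462  0.103     ] [ 0.57384498 -0.01330644  0.103     ] (array([ 0.57413222, -0.01448371,  0.10321355]), [np.float64(0.0012065378571929919), np.float64(0.0012065378571930164)])
tube [ 0.55384719 -0.01078988  0.103     ] [ 0.55346213 -0.00837189  0.103     ] (array([ 0.55369457, -0.00957392,  0.10313955]), [np.float64(0.001222545903921964), np.float64(0.0012225459039219688)])
tube [ 0.53344309 -0.00644768  0.103     ] [ 0.53347129 -0.00381778  0.103     ] (array([ 0.53333396, -0.0051501 ,  0.1027001 ]), [np.float64(0.0013057961636392126), np.float64(0.001305796163639173)])
beamT [0.67319024 0.01576777 0.145     ]
beamT [0.53699054 0.04734005 0.145     ]
beamS [0.53701217 0.04983113 0.145     ]
beamS [0.64928873 0.02422524 0.145     ]
post [0.6810713  0.01367549 0.175     ] [0.68253923 0.0155685  0.175     ]
hub [ 0.53749179 -0.15813677  0.12      ] hinge [ 0.48498934 -0.19354696  0.113     ] box [ 0.53960741 -0.15873346  0.075     ] boxS [ 0.54128433 -0.15759649  0.075     ]
scrE [0.60950466 0.15691287 0.03      ] [ 0.55288731 -0.11180366  0.03      ]
```

The ball, tubes, beam and hub agree between views to about 2 mm. Next I'll check the look-alike stands and the other obstacles along the path.

Run:
```python
from h import *
T=imaging.camera_info('top');S=imaging.camera_info('scene')
for n,a,b in [('Lpost',(181,170),(455,257)),('Lbeamend',(145,250),(491,209)),('Rpost',(453,312),(175,141)),('Rbeamend',(449,402),(197,101)),('cap',(406,132),(179,323))]:
    print(n,tri(ray(T,*a),ray(S,*b)))
o=observe(); B=np.array([.5273,-.1671]); hub=np.array([.5400,-.1595])
print('d ball',B-o['ee_pos'][:2])
```

```text
Lpost (array([0.60475458, 0.32572243, 0.23990156]), [np.float64(0.0022821359916023096), np.float64(0.00228213599160233)])
Lbeamend (array([0.4176345 , 0.41882526, 0.19928116]), [np.float64(0.002477682021233057), np.float64(0.0024776820212328563)])
Rpost (array([ 0.29369598, -0.30930953,  0.23129842]), [np.float64(0.001444884140877891), np.float64(0.0014448841408777739)])
Rbeamend (array([ 0.08175195, -0.30886352,  0.19982326]), [np.float64(0.0031514414739230823), np.float64(0.003151441473922986)])
cap (array([ 0.73651702, -0.20819298,  0.1304516 ]), [np.float64(0.0010600893565229175), np.float64(0.0010600893565230471)])
d ball [ 0.2951063  -0.69292255]
```

Candidates by top-view pixel:
- **Nozzle stand:** small one over the rail (312,175), and larger ones (165,210) and (450,355). I choose the small one.
- **Red ball:** the only red knob, at (388,214). The crops confirm it.

I'm starting the reach by going up and across.

>>> {"name": "step_arm", "arguments": {
  "targets": [
    [[0.01,-0.025,0.02],[0,0,-6.2]],
    [[0.0148,-0.0346,0.02],[0,0,-6.2]],
    [[0.0148,-0.0346,0.02],[0,0,-6.2]],
    [[0.0148,-0.0346,0.01],[0,0,-6.2]],
    [[0.0148,-0.0346,0],[0,0,-6.2]],
    [[0.0148,-0.0346,0],[0,0,-6.2]],
    [[0.0148,-0.0346,0],[0,0,-6.2]],
    [[0.0148,-0.0346,0],[0,0,-6.2]]
  ],
  "fingers": 1
}}

```text
time_s: 0.95
ee_pos: [0.3461, 0.2573, 0.3013]
tcp_rot: [-3.142, -0.0, 1.856]
contact_force: [0.9, -0.2, -0.2]
gripper_width: 0.0858
```

>>> {"name": "step_arm", "arguments": {
  "targets": [
    [[0.0148,-0.0346,0],[0,0,-6.2]],
    [[0.0148,-0.0346,0],[0,0,-6.2]],
    [[0.0148,-0.0346,0],[0,0,-6.2]],
    [[0.0148,-0.0346,0],[0,0,-6.2]],
    [[0.0148,-0.0346,0],[0,0,-6.2]],
    [[0.0148,-0.0346,0],[0,0,-6.2]],
    [[0.0148,-0.0346,0],[0,0,-6.2]],
    [[0.0148,-0.0346,0],[0,0,-6.2]]
  ]
}}

```text
time_s: 1.75
ee_pos: [0.4646, -0.0195, 0.3013]
tcp_rot: [-3.141, -0.0, 0.99]
contact_force: [0.4, 0.7, -0.5]
gripper_width: 0.0855
```

>>> {"name": "step_arm", "arguments": {
  "targets": [
    [[0.0125,-0.0295,0],[0,0,-5]],
    [[0.0125,-0.0295,0],[0,0,-5]],
    [[0.0125,-0.0295,-0.01],[0,0,-5]],
    [[0.0125,-0.0295,-0.02],[0,0,-5]],
    [[0.0125,-0.0295,-0.02],[0,0,-5]],
    [[0,0,0],[0,0,0]]
  ]
}}

```text
time_s: 2.35
ee_pos: [0.5263, -0.1687, 0.2486]
tcp_rot: [-3.14, 0.004, 0.551]
contact_force: [-0.1, 0.9, 1.0]
gripper_width: 0.0856
```

Run:
```python
from h import *
o=observe();W=imaging.camera_info('wrist');i=imaging.grab_frame('wrist')
cv2.imwrite('pics/w1.png',i);print(o['ee_pos'],o['tcp_rot'],o['joint_pos'])
r=red(i);print(r)
for z in (.130,.134,.138): print(plane(W,*r[0][1],z))
for p in [(.54,-.1595,.108),(.485,-.1937,.12)]: print(proj(W,p))
```

```text
[ 0.52626745 -0.16869882  0.24864402] [-3.14046747  0.00357348  0.55128416] [-0.01975656  0.71213072  0.54401803  1.54715605 -0.41042237  1.00145741
 -0.37840344]
[(np.int32(370), array([321.76, 230.04]), array([311, 220,  24,  21], dtype=int32))]
[ 0.52509808 -0.17187977  0.13      ]
[ 0.52613805 -0.171196    0.134     ]
[ 0.52717801 -0.17051224  0.138     ]
[317.9970498  197.61205773]
[318.44576864 281.44941365]
```

View pics/w1.png

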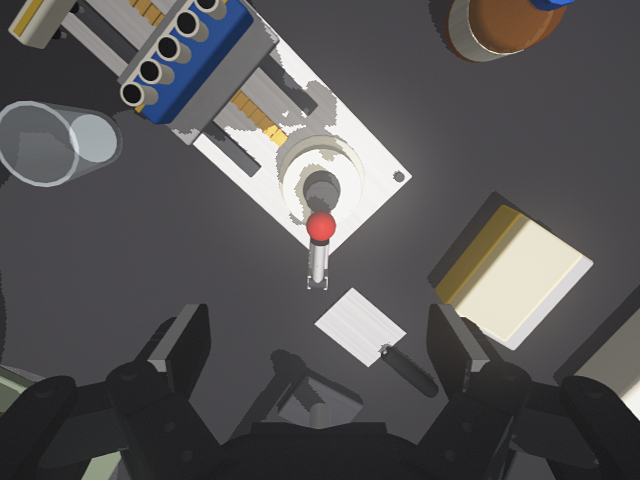

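The wrist view shows the red ball at (321,227), stem toward the hinge at (317,283), with the jaws straddling the right axis. Ball is about 2 mm to the right of jaw centre. Descending with a small y correction.

>>> {"name": "step_arm", "arguments": {
  "targets": [
    [[0,-0.001,-0.025],[0,0,0]],
    [[0,-0.001,-0.025],[0,0,0]],
    [[0,0,-0.025],[0,0,0]],
    [[0,0,-0.025],[0,0,0]],
    [[0,0,-0.02],[0,0,0]],
    [[0,0,-0.015],[0,0,0]],
    [[0,0,0],[0,0,0]]
  ]
}}

```text
time_s: 3.1
ee_pos: [0.5263, -0.1664, 0.1154]
tcp_rot: [-3.14, 0.001, 0.56]
contact_force: [-0.0, -0.1, 0.3]
gripper_width: 0.0854
```

Run:
```python
from h import *
o=observe();i=imaging.grab_frame('wrist')
cv2.imwrite('pics/w2.png',i);print(o['ee_pos'],o['tcp_rot'],red(i)[:1])
```

```text
[ 0.52627304 -0.16637887  0.11537326] [-3.13959885e+00  9.15650114e-04  5.59723157e-01] [(np.int32(1363), array([328.98, 337.42]), array([305, 316,  50,  41], dtype=int32))]
```

View pics/w2.png

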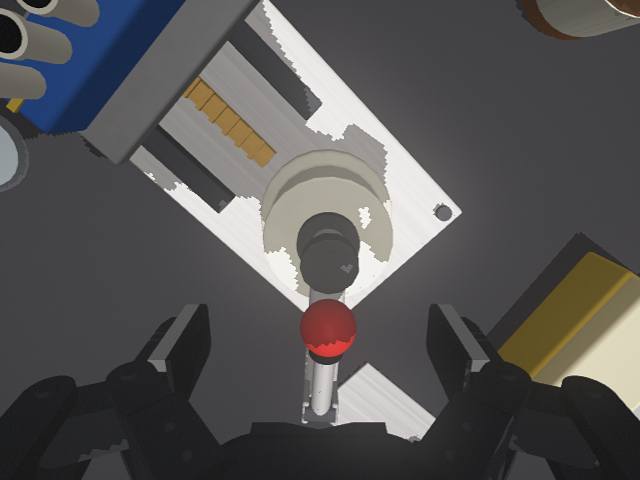

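Run:
```python
from h import *
o=observe();W=imaging.camera_info('wrist');M=R.from_euler('xyz',o['tcp_rot']).as_matrix();g=o['ee_pos']-.019*M[:,2]
print(g,proj(W,g),proj(W,g+.005*M[:,0]),proj(W,g+.005*M[:,1]),proj(W,o['ee_pos']),plane(W,328,328,.134))
```

```text
[ 0.52670694 -0.16679133  0.13549302] [319.4219262  331.96353691] [319.43026247 320.20784543] [332.7384539  331.95362034] [319.24709533 307.20584798] [ 0.52908821 -0.1691372   0.134     ]
```

The ball is at (328,328) and the grasp point projects to (319,332), so I shift by (+2.5, -2.5) mm and close.

>>> {"name": "step_arm", "arguments": {
  "targets": [
    [[0.0025,-0.0025,0],[0,0,0]],
    [[0,0,0],[0,0,0]]
  ]
}}

```text
time_s: 3.35
ee_pos: [0.5299, -0.1703, 0.1173]
tcp_rot: [3.14, -0.001, 0.558]
contact_force: [-1.3, -0.2, -0.1]
gripper_width: 0.0853
```

>>> {"name": "step_arm", "arguments": {
  "targets": [
    [[0,0,0],[0,0,0]],
    [[0,0,0],[0,0,0]],
    [[0,0,0],[0,0,0]],
    [[0,0,0],[0,0,0]],
    [[0,0,0],[0,0,0]],
    [[0,0,0],[0,0,0]]
  ],
  "fingers": 0
}}

```text
time_s: 3.95
ee_pos: [0.5291, -0.1695, 0.1162]
tcp_rot: [-3.141, -0.0, 0.558]
contact_force: [-1.2, 3.4, 1.1]
gripper_width: 0.0186
```

Run:
```python
from h import *
o=observe();i=imaging.grab_frame('wrist')
cv2.imwrite('pics/w3.png',i);print(o['ee_pos'],o['tcp_rot'],o['gripper_width'],o['contact_force'],red(i)[:1])
```

```text
[ 0.52909772 -0.16953638  0.11620904] [-3.14053346e+00 -3.46572840e-05  5.58363756e-01] 0.01855127683362484 [-1.23028367  3.35653785  1.06980184] [(np.int32(1792), array([317.21, 332.82]), array([294, 309,  49,  47], dtype=int32))]
```

View pics/w3.png

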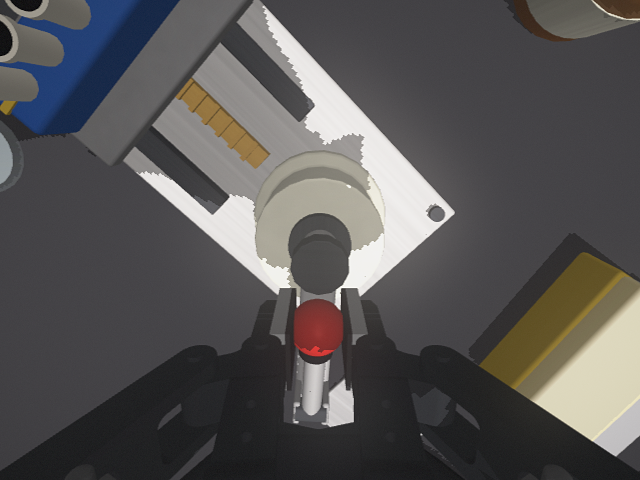

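Gripped (opening 18.6 mm, ball centred in the jaws at (318,327)). Now I swing it up on the 50 mm arc about the hinge, in the direction (-0.85, -0.53).

>>> {"name": "step_arm", "arguments": {
  "targets": [
    [[-0.0025,-0.0015,0.0075],[0,0,0]],
    [[-0.0034,-0.0021,0.0069],[0,0,0]],
    [[-0.0043,-0.0027,0.0062],[0,0,0]],
    [[-0.0051,-0.0032,0.0053],[0,0,0]]
  ]
}}

```text
time_s: 4.4
ee_pos: [0.5135, -0.1792, 0.1425]
tcp_rot: [-3.141, -0.0, 0.558]
contact_force: [0.2, 4.9, -6.7]
gripper_width: 0.0185
```

>>> {"name": "step_arm", "arguments": {
  "targets": [
    [[-0.0057,-0.0036,0.0042],[0,0,0]],
    [[-0.0062,-0.0039,0.0031],[0,0,0]],
    [[-0.0066,-0.0041,0.0019],[0,0,0]],
    [[-0.0068,-0.0042,0.0007],[0,0,0]]
  ]
}}

```text
time_s: 4.8
ee_pos: [0.4885, -0.1959, 0.1525]
tcp_rot: [3.141, -0.001, 0.558]
contact_force: [9.1, 4.4, 26.2]
gripper_width: 0.0173
```

Run:
```python
from h import *
o=observe();i=imaging.grab_frame('wrist');s=imaging.grab_frame('scene')
cv2.imwrite('pics/w4.png',np.hstack([cv2.resize(i,(400,300)),cv2.resize(s[190:310,150:310],(400,300))]));print(o['ee_pos'],o['tcp_rot'],o['gripper_width'],o['contact_force'],red(i)[:1])
```

```text
[ 0.48851832 -0.1958691   0.15246459] [ 3.14060090e+00 -6.97329669e-04  5.58002919e-01] 0.017286592617297338 [ 9.05059802  4.38386412 26.20601663] [(np.int32(2404), array([318.14, 300.74]), array([290, 273,  57,  56], dtype=int32))]
```

View pics/w4.png

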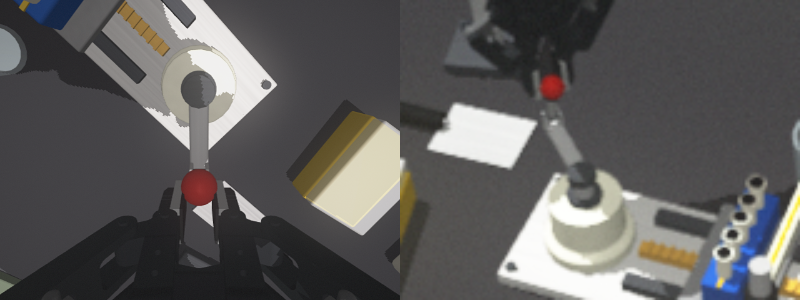

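Run:
```python
from h import *
T=imaging.camera_info('top');S=imaging.camera_info('scene')
a=imaging.grab_frame('top');s=imaging.grab_frame('scene');w=imaging.grab_frame('wrist')
W=imaging.camera_info('wrist');o=observe()
cv2.imwrite('pics/t5.png',np.hstack([cv2.resize(a[180:270,340:460],(400,300),interpolation=2),cv2.resize(s[190:280,160:280],(400,300),interpolation=2)]))
cv2.imwrite('pics/w5.png',w[180:480,120:520])
rs=red(s,(190,200,280,300));print(red(a,(340,180,460,270)),rs,red(w)[:1])
M=R.from_euler('xyz',o['tcp_rot']).as_matrix();g=o['ee_pos']-.019*M[:,2]
print(o['ee_pos'],o['contact_force'],o['torque'],'g',g,proj(W,g))
print(tri(ray(W,318.5,300.5),ray(S,*rs[0][1])))
```

```text
[] [(np.int32(69), array([210.65, 224.57]), array([207, 220,   9,  10], dtype=int32))] [(np.int32(2351), array([319.5 , 297.78]), array([292, 272,  56,  54], dtype=int32))]
[ 0.48924041 -0.19629024  0.15333173] [ 2.88569152  2.43356526 16.80349681] [ 1.01380092 -0.38196977 -0.09812136] g [ 0.48918133 -0.19626853  0.17233163] [319.4486284  332.00466216]
(array([ 0.49986526, -0.18833154,  0.17155146]), [np.float64(0.0008683230530886298), np.float64(0.0008683230530886145)])
```

View pics/t5.png

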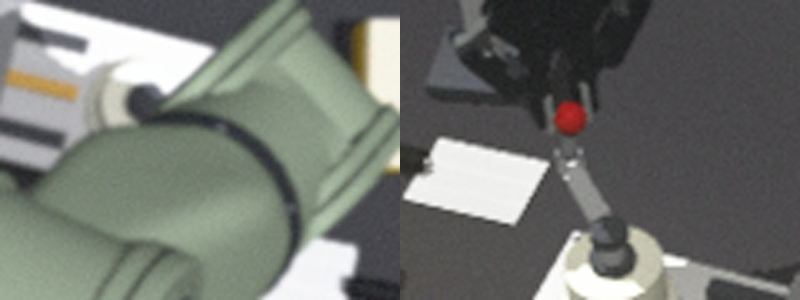

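View pics/w5.png

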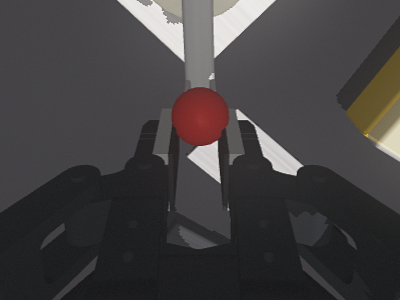

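The ball sits at the inner edge of the pads. It slipped about 13 mm toward the hub and the handle stands at roughly 75°. I'll open, recentre on the ball and regrip.

>>> {"name": "step_arm", "arguments": {
  "targets": [
    [[0,0,0],[0,0,0]],
    [[0,0,0],[0,0,0]],
    [[0,0,0],[0,0,0]],
    [[0,0,0],[0,0,0]]
  ],
  "fingers": 0.6
}}

```text
time_s: 5.45
ee_pos: [0.4885, -0.1955, 0.152]
tcp_rot: [3.142, 0.0, 0.558]
contact_force: [-0.5, -0.3, 0.2]
gripper_width: 0.0513
```

```bash
cat > look.py <<'E'
from h import *
import sys
def look(name,show=True):
    o=observe();W=imaging.camera_info('wrist');w=imaging.grab_frame('wrist')
    S=imaging.camera_info('scene');s=imaging.grab_frame('scene')
    cv2.imwrite(f'pics/{name}.png',np.hstack([cv2.resize(w,(400,300)),cv2.resize(s[190:310,150:310],(400,300),interpolation=2)]))
    rw=red(w)[0];rs=red(s,(150,180,300,300))[0];bw=rw[2];uv=(bw[0]+bw[2]/2-.5,bw[1]+bw[3]/2-.5);us=(rs[2][0]+rs[2][2]/2-.5,rs[2][1]+rs[2][3]/2-.5)
    b,e=tri(ray(W,*uv),ray(S,*rs[1]))
    M=R.from_euler('xyz',o['tcp_rot']).as_matrix();g=o['ee_pos']-.019*M[:,2]
    print('t',o['time_s'],'ee',o['ee_pos'].round(4),o['tcp_rot'].round(3),'F',o['contact_force'].round(1),'w',round(o['gripper_width'],4))
    print('ball',b.round(4),'err',np.round(e[0],4),'uv',uv,bw,'g-px',proj(W,g).round(1),'ball in tool',(M.T@(b-g)).round(4),'plane.17',plane(W,*uv,.17).round(4))
if __name__=='__main__': look(sys.argv[1])
E
python3 look.py w6
```

```text
t 5.45 ee [ 0.4885 -0.1955  0.152 ] [3.142 0.    0.558] F [-0.5 -0.3  0.2] w 0.0513
ball [ 0.4995 -0.1873  0.1698] err 0.0002 uv (np.float64(317.0), np.float64(298.0)) [293 275  49  47] g-px [319.5 332. ] ball in tool [ 0.0137 -0.0011  0.0012] plane.17 [ 0.4996 -0.1875  0.17  ]
```

View pics/w6.png

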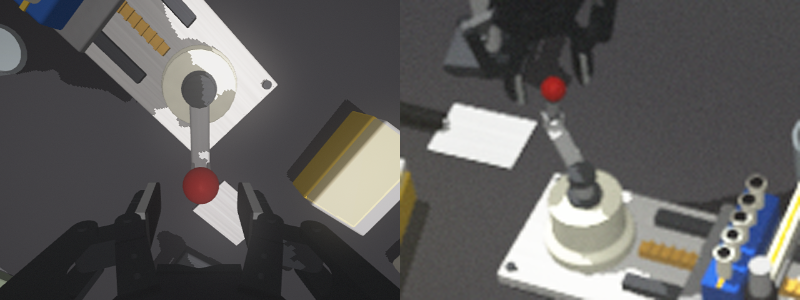

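>>> {"name": "step_arm", "arguments": {
  "targets": [
    [[0.0065,0.004,0],[0,0,0]],
    [[0.0065,0.004,0],[0,0,0]],
    [[0,0,0],[0,0,0]]
  ]
}}

```text
time_s: 5.85
ee_pos: [0.5027, -0.1863, 0.1519]
tcp_rot: [-3.141, -0.0, 0.56]
contact_force: [0.3, 0.3, 0.5]
gripper_width: 0.0511
```

>>> {"name": "step_arm", "arguments": {
  "targets": [
    [[0,0,0],[0,0,0]],
    [[0,0,0],[0,0,0]],
    [[0,0,0],[0,0,0]],
    [[0,0,0],[0,0,0]],
    [[0,0,0],[0,0,0]]
  ],
  "fingers": 0
}}

```text
time_s: 6.35
ee_pos: [0.5017, -0.1876, 0.1523]
tcp_rot: [3.141, -0.0, 0.558]
contact_force: [0.7, -0.5, 4.4]
gripper_width: 0.0185
```

```bash
python3 look.py w7
```

```text
t 6.35 ee [ 0.5017 -0.1876  0.1523] [ 3.141 -0.     0.558] F [ 0.7 -0.5  4.4] w 0.0185
ball [ 0.5055 -0.1839  0.1785] err 0.001 uv (np.float64(318.5), np.float64(332.5)) [294 305  50  56] g-px [319.4 332. ] ball in tool [ 0.0051 -0.0011 -0.0072] plane.17 [ 0.5007 -0.1878  0.17  ]
```

View pics/w7.png

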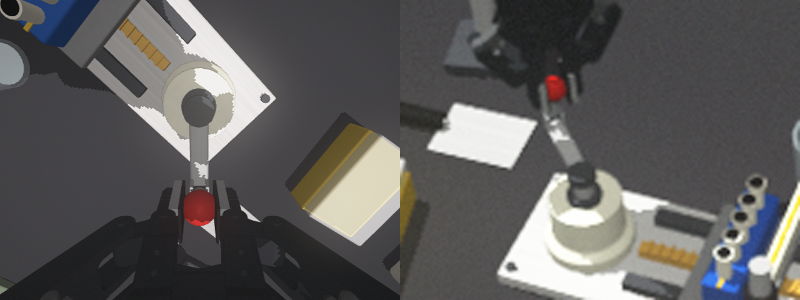

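>>> {"name": "step_arm", "arguments": {
  "targets": [
    [[-0.0034,-0.0021,0.001],[0,0,0]],
    [[-0.0034,-0.0021,0.0005],[0,0,0]],
    [[-0.0034,-0.0021,0],[0,0,0]],
    [[0,0,0],[0,0,0]]
  ]
}}

```text
time_s: 6.85
ee_pos: [0.4919, -0.1941, 0.1542]
tcp_rot: [3.14, -0.002, 0.558]
contact_force: [2.9, 0.5, 9.9]
gripper_width: 0.0189
```

>>> {"name": "step_arm", "arguments": {
  "targets": [
    [[-0.0034,-0.0021,0],[0,0,0]],
    [[-0.0017,-0.001,0],[0,0,0]],
    [[0,0,0],[0,0,0]]
  ]
}}

```text
time_s: 7.15
ee_pos: [0.487, -0.1966, 0.1536]
tcp_rot: [3.141, -0.001, 0.558]
contact_force: [7.1, 1.7, -2.4]
gripper_width: 0.0187
```

```bash
python3 look.py w8
```

```text
t 7.15 ee [ 0.487  -0.1966  0.1536] [ 3.141e+00 -1.000e-03  5.580e-01] F [ 7.1  1.7 -2.4] w 0.0187
ball [ 0.4911 -0.1924  0.1785] err 0.001 uv (np.float64(318.0), np.float64(329.0)) [293 300  51  59] g-px [319.5 331.9] ball in tool [ 0.0057 -0.0014 -0.0059] plane.17 [ 0.4864 -0.1963  0.17  ]
```

View pics/w8.png

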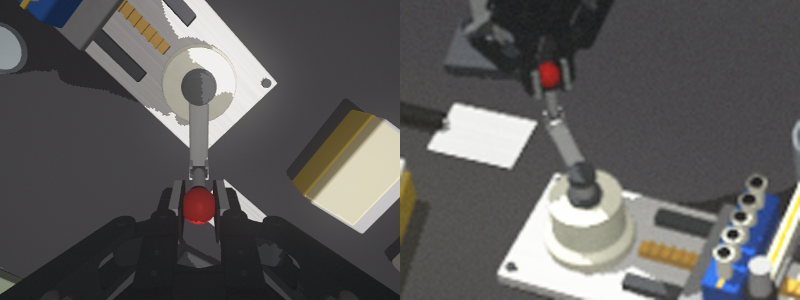

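The ball is now 65 mm from the hub axis and about 7 N pushes back inward, so the handle should be on its stop. I'll lean it another 2 mm to confirm.

>>> {"name": "step_arm", "arguments": {
  "targets": [
    [[-0.0017,-0.001,0],[0,0,0]],
    [[0,0,0],[0,0,0]],
    [[0,0,0],[0,0,0]]
  ]
}}

```text
time_s: 7.55
ee_pos: [0.4863, -0.1969, 0.1536]
tcp_rot: [3.141, -0.003, 0.559]
contact_force: [14.3, 4.6, -4.7]
gripper_width: 0.0189
```

```bash
python3 look.py w9
```

```text
t 7.55 ee [ 0.4863 -0.1969  0.1536] [ 3.141e+00 -3.000e-03  5.590e-01] F [14.3  4.6 -4.7] w 0.0189
ball [ 0.4905 -0.1927  0.1782] err 0.0011 uv (np.float64(318.0), np.float64(328.0)) [293 299  51  59] g-px [319.3 331.9] ball in tool [ 0.0059 -0.0013 -0.0055] plane.17 [ 0.486  -0.1964  0.17  ]
```

The force rose to 15 N with hardly any motion, so the handle is on its upright stop. The hub by base frame is ≈ (0.5415, -0.161). Next are the shifts for a clockwise circle of radius 66.5 mm (slight outward lean).

Run:
```python
import numpy as np
for r in [66.5]:
  p=np.radians(212-10*np.arange(0,39))
  P=np.round(r*np.c_[np.cos(p),np.sin(p)]*1,1)
  d=np.diff(P,axis=0)
  for k in range(0,38,8): print(212-10*k,[[[round(a/1000,4),round(b/1000,4),0],[0,0,0]] for a,b in d[k:k+8]])
```

```text
212 [[[np.float64(-0.0053), np.float64(0.0103), 0], [0, 0, 0]], [[np.float64(-0.0033), np.float64(0.0111), 0], [0, 0, 0]], [[np.float64(-0.0015), np.float64(0.0115), 0], [0, 0, 0]], [[np.float64(0.0006), np.float64(0.0116), 0], [0, 0, 0]], [[np.float64(0.0027), np.float64(0.0112), 0], [0, 0, 0]], [[np.float64(0.0045), np.float64(0.0107), 0], [0, 0, 0]], [[np.float64(0.0063), np.float64(0.0097), 0], [0, 0, 0]], [[np.float64(0.0079), np.float64(0.0085), 0], [0, 0, 0]]]
132 [[[np.float64(0.0093), np.float64(0.007), 0], [0, 0, 0]], [[np.float64(0.0103), np.float64(0.0053), 0], [0, 0, 0]], [[np.float64(0.0111), np.float64(0.0033), 0], [0, 0, 0]], [[np.float64(0.0115), np.float64(0.0015), 0], [0, 0, 0]], [[np.float64(0.0116), np.float64(-0.0006), 0], [0, 0, 0]], [[np.float64(0.0112), np.float64(-0.0027), 0], [0, 0, 0]], [[np.float64(0.0107), np.float64(-0.0045), 0], [0, 0, 0]], [[np.float64(0.0097), np.float64(-0.0063), 0], [0, 0, 0]]]
52 [[[np.float64(0.0085), np.float64(-0.0079), 0], [0, 0, 0]], [[np.float64(0.007), np.float64(-0.0093), 0], [0, 0, 0]], [[np.float64(0.0053), np.float64(-0
[... 462 characters left out ...]
.0093), np.float64(-0.007), 0], [0, 0, 0]], [[np.float64(-0.0103), np.float64(-0.0053), 0], [0, 0, 0]], [[np.float64(-0.0111), np.float64(-0.0033), 0], [0, 0, 0]], [[np.float64(-0.0115), np.float64(-0.0015), 0], [0, 0, 0]], [[np.float64(-0.0116), np.float64(0.0006), 0], [0, 0, 0]], [[np.float64(-0.0112), np.float64(0.0027), 0], [0, 0, 0]]]
-108 [[[np.float64(-0.0107), np.float64(0.0045), 0], [0, 0, 0]], [[np.float64(-0.0097), np.float64(0.0063), 0], [0, 0, 0]], [[np.float64(-0.0085), np.float64(0.0079), 0], [0, 0, 0]], [[np.float64(-0.007), np.float64(0.0093), 0], [0, 0, 0]], [[np.float64(-0.0053), np.float64(0.0103), 0], [0, 0, 0]], [[np.float64(-0.0033), np.float64(0.0111), 0], [0, 0, 0]]]
```

>>> {"name": "step_arm", "arguments": {
  "targets": [
    [[-0.0053,0.0103,0],[0,0,0]],
    [[-0.0033,0.0111,0],[0,0,0]],
    [[-0.0015,0.0115,0],[0,0,0]],
    [[0.0006,0.0116,0],[0,0,0]]
  ]
}}

```text
time_s: 8.05
ee_pos: [0.4769, -0.1535, 0.1538]
tcp_rot: [3.138, -0.003, 0.558]
contact_force: [17.3, -6.3, -10.3]
gripper_width: 0.0186
```

```bash
python3 look.py w10
```

```text
t 8.05 ee [ 0.4769 -0.1535  0.1538] [ 3.138e+00 -3.000e-03  5.580e-01] F [ 17.3  -6.3 -10.3] w 0.0186
ball [ 0.481  -0.1488  0.1773] err 0.002 uv (np.float64(318.5), np.float64(328.5)) [294 300  50  58] g-px [319.4 332. ] ball in tool [ 0.006  -0.0018 -0.0046] plane.17 [ 0.4765 -0.1533  0.17  ]
```

View pics/w10.png

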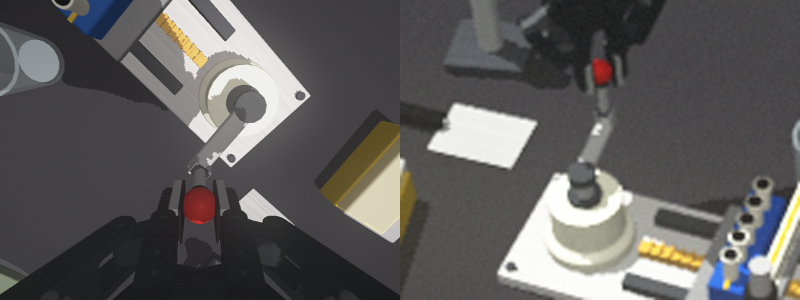

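Cranking works (ball at 173°, radius 65 mm). I'll ease the outward lean and height a little and continue.

>>> {"name": "step_arm", "arguments": {
  "targets": [
    [[0.0045,0.0112,-0.001],[0,0,0]],
    [[0.0045,0.0107,-0.001],[0,0,0]],
    [[0.0063,0.0097,0],[0,0,0]],
    [[0.0079,0.0085,0],[0,0,0]],
    [[0.0093,0.007,0],[0,0,0]],
    [[0.0103,0.0053,0],[0,0,0]],
    [[0.0111,0.0033,0],[0,0,0]],
    [[0.0115,0.0015,0],[0,0,0]]
  ]
}}

```text
time_s: 8.95
ee_pos: [0.5413, -0.097, 0.153]
tcp_rot: [3.139, -0.001, 0.557]
contact_force: [-3.9, -4.3, 24.9]
gripper_width: 0.0188
```

```bash
python3 look.py w11
```

```text
t 8.95 ee [ 0.5413 -0.097   0.153 ] [ 3.139e+00 -1.000e-03  5.570e-01] F [-3.9 -4.3 24.9] w 0.0188
ball [ 0.5419 -0.0946  0.1749] err 0.002 uv (np.float64(318.0), np.float64(337.0)) [293 312  51  51] g-px [319.4 332. ] ball in tool [ 0.0018 -0.0017 -0.0029] plane.17 [ 0.5381 -0.0983  0.17  ]
```

View pics/w11.png

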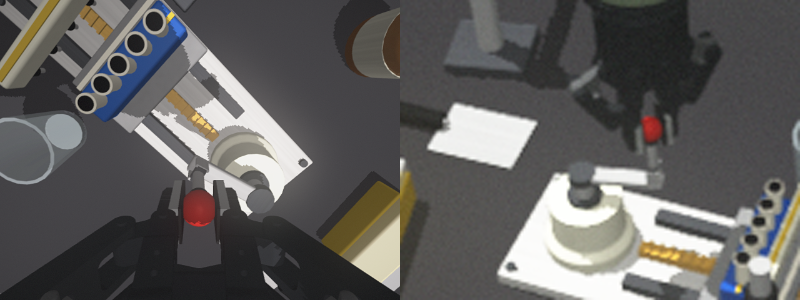

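>>> {"name": "step_arm", "arguments": {
  "targets": [
    [[0.0116,0.0002,0.001],[0,0,0]],
    [[0.0112,-0.0027,0],[0,0,0]],
    [[0.0107,-0.0045,0],[0,0,0]],
    [[0.0097,-0.0063,0],[0,0,0]],
    [[0.0085,-0.0079,0],[0,0,0]],
    [[0.007,-0.0093,0],[0,0,0]],
    [[0.0053,-0.0103,0],[0,0,0]],
    [[0.0033,-0.0111,0],[0,0,0]]
  ]
}}

```text
time_s: 9.85
ee_pos: [0.6074, -0.1487, 0.1532]
tcp_rot: [-3.141, 0.001, 0.558]
contact_force: [-9.2, 2.3, 15.9]
gripper_width: 0.0185
```

```bash
python3 look.py w12
```

```text
t 9.85 ee [ 0.6074 -0.1487  0.1532] [-3.141e+00  1.000e-03  5.580e-01] F [-9.2  2.3 15.9] w 0.0185
ball [ 0.6047 -0.149   0.1723] err 0.001 uv (np.float64(318.0), np.float64(340.0)) [294 320  49  41] g-px [319.5 332. ] ball in tool [-0.0024 -0.0012 -0.0001] plane.17 [ 0.6029 -0.1508  0.17  ]
```

View pics/w12.png

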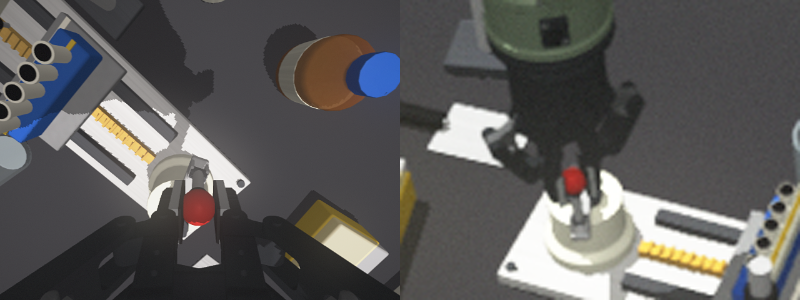

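>>> {"name": "step_arm", "arguments": {
  "targets": [
    [[0.0015,-0.0115,0.001],[0,0,0]],
    [[-0.0006,-0.0116,0],[0,0,0]],
    [[-0.0027,-0.0112,0],[0,0,0]],
    [[-0.0045,-0.0107,0],[0,0,0]],
    [[-0.0063,-0.0097,0],[0,0,0]],
    [[-0.0079,-0.0085,0],[0,0,0]],
    [[-0.0093,-0.007,0],[0,0,0]],
    [[-0.0103,-0.0053,0],[0,0,0]]
  ]
}}

```text
time_s: 10.75
ee_pos: [0.5674, -0.223, 0.1535]
tcp_rot: [-3.14, -0.001, 0.558]
contact_force: [1.6, 6.5, 3.5]
gripper_width: 0.0188
```

```bash
python3 look.py w13
```

```text
t 10.75 ee [ 0.5674 -0.223   0.1535] [-3.14e+00 -1.00e-03  5.58e-01] F [1.6 6.5 3.5] w 0.0188
ball [ 0.5711 -0.2189  0.1801] err 0.0013 uv (np.float64(318.5), np.float64(333.0)) [294 308  50  51] g-px [319.5 332. ] ball in tool [ 0.0054 -0.0015 -0.0076] plane.17 [ 0.5655 -0.2238  0.17  ]
```

View pics/w13.png

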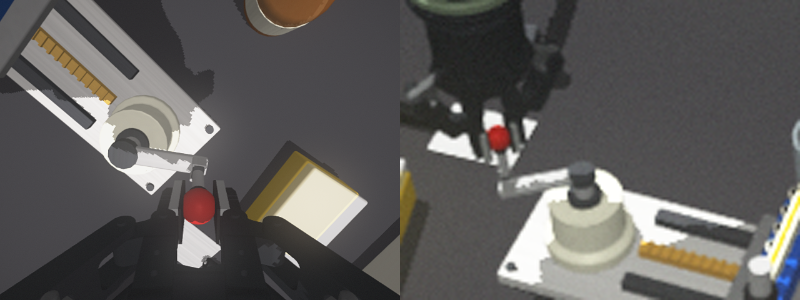

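>>> {"name": "step_arm", "arguments": {
  "targets": [
    [[-0.0111,-0.0033,0],[0,0,0]],
    [[-0.0115,-0.0015,0],[0,0,0]],
    [[-0.0116,0.0006,0],[0,0,0]],
    [[-0.0112,0.0027,0],[0,0,0]],
    [[-0.0107,0.0045,0],[0,0,0]],
    [[-0.0097,0.0063,0],[0,0,0]],
    [[-0.0085,0.0079,0],[0,0,0]],
    [[-0.007,0.0093,0],[0,0,0]]
  ]
}}

```text
time_s: 11.65
ee_pos: [0.4862, -0.196, 0.153]
tcp_rot: [-3.14, -0.0, 0.558]
contact_force: [10.2, 1.1, -13.6]
gripper_width: 0.0185
```

```bash
python3 look.py w14
python3 - <<'E'
from h import *
a=imaging.grab_frame('top');s=imaging.grab_frame('scene')
cv2.imwrite('pics/top14.png',a);cv2.imwrite('pics/scene14.png',s)
c=cv2.resize(a[130:250,250:410],(400,300),interpolation=2);d=cv2.resize(s[230:350,240:400],(400,300),interpolation=2)
cv2.imwrite('pics/c14.png',cv2.resize(np.hstack([c,d]),(800,300)))
E
```

```text
t 11.65 ee [ 0.4862 -0.196   0.153 ] [-3.14  -0.     0.558] F [ 10.2   1.1 -13.6] w 0.0185
ball [ 0.4913 -0.1909  0.1795] err 0.0017 uv (np.float64(318.5), np.float64(329.5)) [294 301  50  58] g-px [319.5 332. ] ball in tool [ 0.007  -0.0017 -0.0075] plane.17 [ 0.4859 -0.1958  0.17  ]
```

View pics/w14.png

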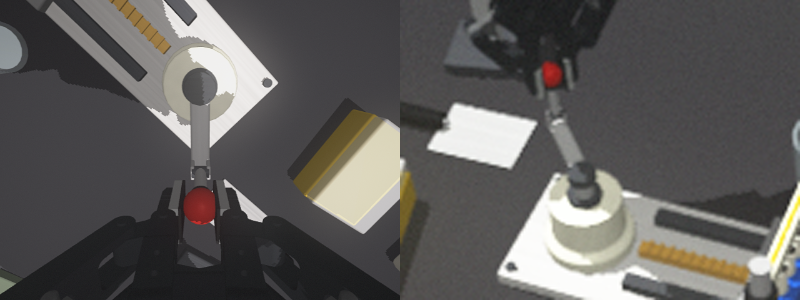

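View pics/c14.png

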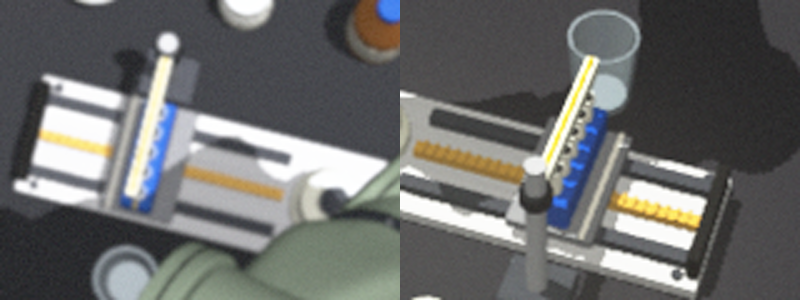

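The handle is still upright after one full turn, and the beam covers part of the rack: the tubes show at (165,110)–(135,190) in the left crop, just short of the beam line. Next I'll measure the remaining gap precisely.

```bash
cat > meas.py <<'E'
from h import *
T=imaging.camera_info('top');S=imaging.camera_info('scene')
def pts(info,mask,z,w):
    v,u=np.nonzero(mask); return np.array([plane(info,a,b,z)[:2] for a,b in zip(u,v)]),w[v,u].astype(float)
def beam(info,img,box):
    h=cv2.cvtColor(img,cv2.COLOR_BGR2HSV);x0,y0,x1,y1=box
    m=np.zeros(img.shape[:2],bool);m[y0:y1,x0:x1]=True
    m&=(h[...,2]>150)&(h[...,1]>40)&(h[...,0]>18)&(h[...,0]<36)
    n,l,s,c=cv2.connectedComponentsWithStats(m.astype(np.uint8));k=1+np.argmax(s[1:,4])
    p,w=pts(info,l==k,.145,h[...,1]);return p,w,s[k]
def tubes(info,img,box):
    g=img.max(axis=2);x0,y0,x1,y1=box
    m=np.zeros(g.shape,bool);m[y0:y1,x0:x1]=True;m&=g<95
    n,l,s,c=cv2.connectedComponentsWithStats(m.astype(np.uint8),connectivity=4)
    return [(c[i],s[i]) for i in range(1,n)]
def blue(info,img,box,z):
    h=cv2.cvtColor(img,cv2.COLOR_BGR2HSV);x0,y0,x1,y1=box
    m=np.zeros(img.shape[:2],bool);m[y0:y1,x0:x1]=True
    m&=(h[...,0]>100)&(h[...,0]<130)&(h[...,1]>140)
    return pts(info,m,z,h[...,1])
E
python3 - <<'E'
from meas import *
for f in ('0','14'):
  for nm,info,box in (('top',T,(295,150,325,215)),('scene',S,(288,250,322,300))):
    im=cv2.imread(f'pics/{nm}{f}.png');p,w,s=beam(info,im,box)
    c=np.average(p,axis=0,weights=w);u=np.linalg.svd((p-c)*np.sqrt(w)[:,None])[2][0]
    print(f,nm,'beam',c.round(4),u.round(3),'ang',np.degrees(np.arctan2(u[1],u[0])).round(2),s,len(p))
  for nm,info,box in (('top',T,(312,170,342,220)),('scene',S,(270,258,302,300))):
    if f=='0': print(nm,[(c.round(2),s[4],plane(info,*c,.103)[:2].round(4)) for c,s in tubes(info,cv2.imread(f'pics/{nm}{f}.png'),box)])
E
```

```text
0 top beam [0.5934 0.0432] [-0.938  0.348] ang 159.64 [295 152  23  53 125] 125
0 scene beam [0.5956 0.0344] [ 0.975 -0.222] ang -12.81 [298 252  20  44  94] 94
top [(array([332.13, 171.76]), np.int32(90), array([ 0.635 , -0.0255])), (array([331.5, 179. ]), np.int32(2), array([ 0.6162, -0.0244])), (array([329.33, 186.67]), np.int32(3), array([ 0.5962, -0.0194])), (array([327. , 194.5]), np.int32(2), array([ 0.5758, -0.0139])), (array([325. , 202.5]), np.int32(2), array([ 0.555 , -0.0094])), (array([323. , 210.5]), np.int32(2), array([ 0.5343, -0.0048]))]
scene [(array([281.54, 264.04]), np.int32(315), array([ 0.5388, -0.0283])), (array([292.5, 262.2]), np.int32(10), array([ 0.531 , -0.0048])), (array([289.5, 269.2]), np.int32(10), array([ 0.552 , -0.0091])), (array([300.75, 274.25]), np.int32(4), array([0.5639, 0.017 ])), (array([286.  , 276.15]), np.int32(13), array([ 0.5725, -0.0144])), (array([270.88, 283.12]), np.int32(8), array([ 0.5952, -0.0444])), (array([282.64, 283.09]), np.int32(11), array([ 0.5925, -0.0193])), (array([279.5, 290.5]), np.int32(12), array([ 0.6134, -0.0234]))]
14 top beam [0.5791 0.0388] [-0.975  0.222] ang 167.18 [303 175   8  30  45] 45
14 scene beam [0.5956 0.0344] [ 0.975 -0.222] ang -12.81 [298 252  20  44  94] 94
```

Measurements put the start distance at ≈52.6 ± 1 mm, so ≈2.6 mm (≈18–19°) remain. I'll turn about 18° more, then let go and check close up with the wrist camera.

>>> {"name": "step_arm", "arguments": {
  "targets": [
    [[-0.0025,0.0045,-0.0005],[0,0,0]],
    [[-0.0022,0.0047,-0.0005],[0,0,0]],
    [[-0.0019,0.0051,0],[0,0,0]],
    [[-0.0016,0.0052,0],[0,0,0]],
    [[0,0,0],[0,0,0]],
    [[0,0,0],[0,0,0]]
  ]
}}

```text
time_s: 12.45
ee_pos: [0.4785, -0.1769, 0.1526]
tcp_rot: [-3.141, -0.001, 0.559]
contact_force: [5.7, 3.4, 3.5]
gripper_width: 0.0189
```

```bash
python3 look.py w15
python3 - <<'E'
from h import *
a=imaging.grab_frame('top');s=imaging.grab_frame('scene')
cv2.imwrite('pics/top15.png',a);cv2.imwrite('pics/scene15.png',s)
c=cv2.resize(a[140:230,280:370],(400,400),interpolation=2);d=cv2.resize(s[235:325,260:350],(400,400),interpolation=2)
cv2.imwrite('pics/c15.png',np.hstack([c,d]))
E
```

```text
t 12.45 ee [ 0.4785 -0.1769  0.1526] [-3.141e+00 -1.000e-03  5.590e-01] F [5.7 3.4 3.5] w 0.0189
ball [ 0.4819 -0.1733  0.1769] err 0.0012 uv (np.float64(318.5), np.float64(330.5)) [294 301  50  60] g-px [319.4 332. ] ball in tool [ 0.0049 -0.0013 -0.0053] plane.17 [ 0.4779 -0.1769  0.17  ]
```

View pics/c15.png

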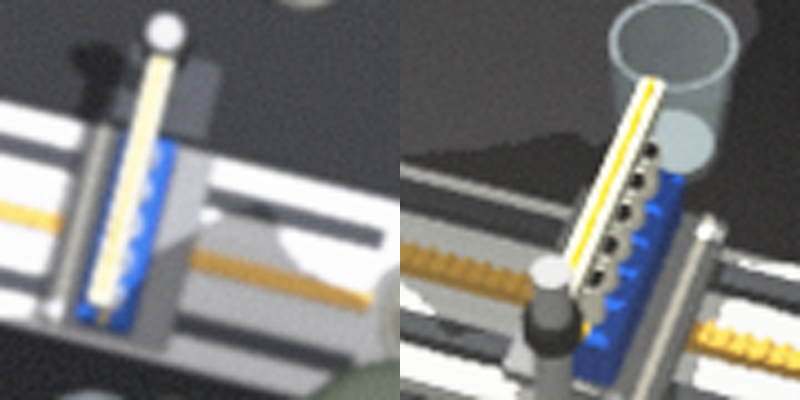

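>>> {"name": "step_arm", "arguments": {
  "targets": [
    [[0,0,0],[0,0,0]],
    [[0,0,0],[0,0,0]],
    [[0,0,0],[0,0,0]],
    [[0,0,0],[0,0,0]],
    [[0,0,0.01],[0,0,0]],
    [[0,0,0.02],[0,0,0]],
    [[0,0,0.02],[0,0,0]],
    [[0,0,0.025],[0,0,0]]
  ],
  "fingers": 0.6
}}

```text
time_s: 13.45
ee_pos: [0.4779, -0.1774, 0.2288]
tcp_rot: [-3.141, 0.001, 0.558]
contact_force: [-0.0, 0.9, -0.0]
gripper_width: 0.0514
```

>>> {"name": "step_arm", "arguments": {
  "targets": [
    [[0.008,0.0346,0],[0,0,0]],
    [[0.008,0.0346,0],[0,0,0]],
    [[0.008,0.0346,0],[0,0,0]],
    [[0.008,0.0346,0],[0,0,0]],
    [[0.008,0.0346,0],[0,0,0]],
    [[0,0,0],[0,0,0]],
    [[0,0,0],[0,0,0]]
  ]
}}

```text
time_s: 14.15
ee_pos: [0.5182, -0.0043, 0.228]
tcp_rot: [3.141, 0.0, 0.559]
contact_force: [-0.6, -0.6, 0.2]
gripper_width: 0.0517
```

Run:
```python
from h import *
o=observe();W=imaging.camera_info('wrist');w=imaging.grab_frame('wrist');s=imaging.grab_frame('scene');a=imaging.grab_frame('top')
np.save('W16.npy',W,allow_pickle=True)
cv2.imwrite('pics/w16.png',w);cv2.imwrite('pics/scene16.png',s);cv2.imwrite('pics/top16.png',a)
cv2.imwrite('pics/c16.png',cv2.resize(s[200:300,170:290],(720,600),interpolation=2))
print(o['ee_pos'],W['xyz'],W['attitude'])
```

```text
[ 0.51816698 -0.00427407  0.22804318] [0.58387277 0.03751796 0.3701972 ] [-3.10060994e-01 -9.93477011e-04 -1.01212676e+00]
```

View pics/w16.png

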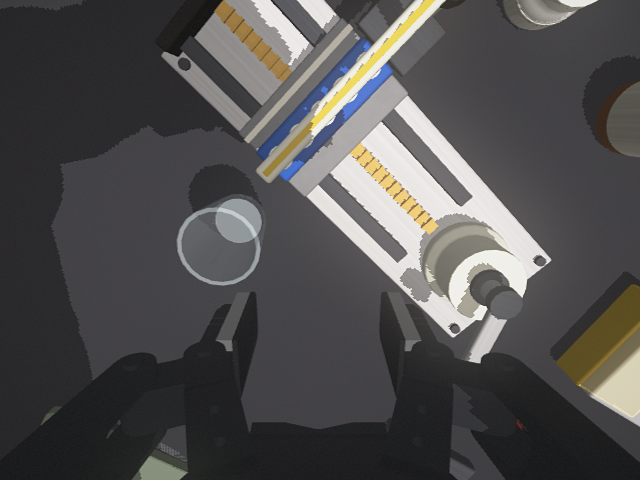

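View pics/c16.png

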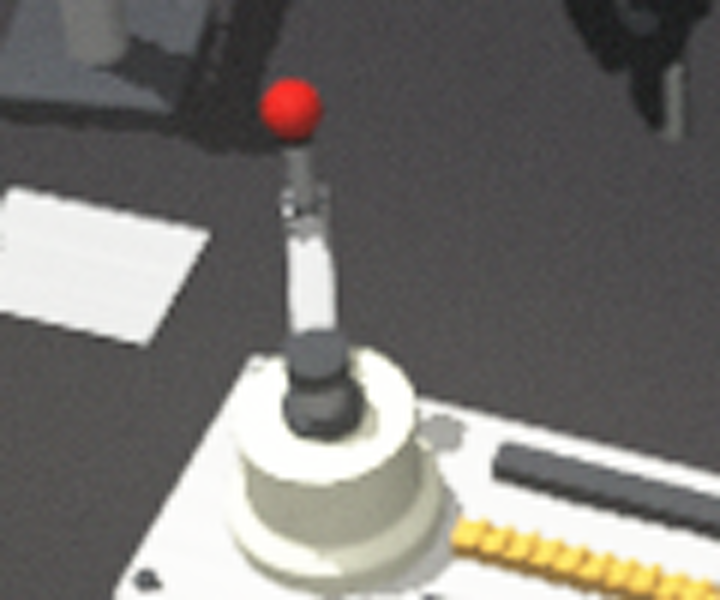

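The handle stands with nothing holding it. In the wrist view the beam runs from (265,175) to (435,5) over the rack. Zooming in.

Run:
```python
import cv2
w=cv2.imread('pics/w16.png')[0:210,220:450]
cv2.imwrite('pics/w16c.png',cv2.resize(w,None,fx=2.8,fy=2.8,interpolation=cv2.INTER_CUBIC))
```

```text
(no output)
```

View pics/w16c.png

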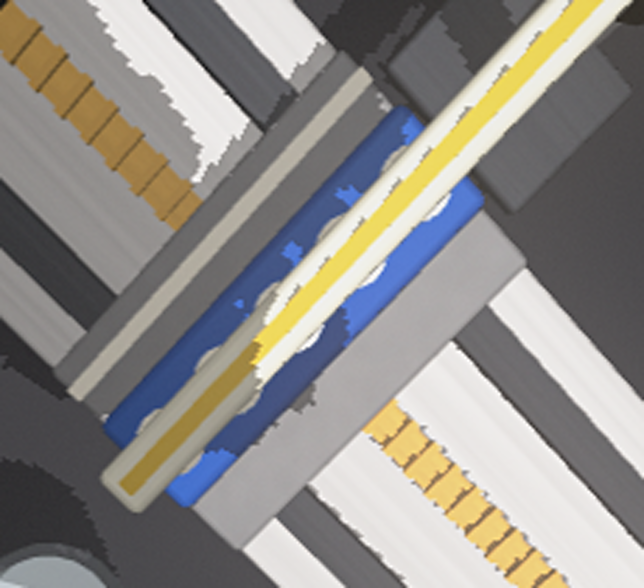

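Run:
```python
from meas import *
W=np.load('W16.npy',allow_pickle=True).item()
k=lambda p:(220+(p[0]+.5)/2.8-.5,(p[1]+.5)/2.8-.5)
a=np.radians(12.75);n=np.array([np.sin(a),np.cos(a)]);r=np.array([np.cos(a),-np.sin(a)])
q=lambda p,z:(np.array([plane(W,*k(p),z)[:2]@r,plane(W,*k(p),z)[:2]@n])*1000).round(1)
for nm,p,z in [('y1',(590,0),.145),('ymid',(350,255),.145),('y2',(127,490),.145),('bL',(103,475),.145),('bR',(140,512),.145)]: print(nm,q(p,z))
for z in (.075,.085,.095):
  for nm,p in [('FL',(400,108)),('FR',(483,205)),('NL',(108,420)),('NR',(185,503))]: print(z,nm,q(p,z))
im=cv2.imread('pics/w16.png');h=cv2.cvtColor(im,cv2.COLOR_BGR2HSV)
m=np.zeros(h.shape[:2],bool);m[0:180,260:440]=True
m&=(h[...,0]>20)&(h[...,0]<32)&(h[...,1]>120)
nn,l,s,c=cv2.connectedComponentsWithStats(m.astype(np.uint8))
for i in range(1,nn):
  if s[i][4]>50:
    v,u=np.nonzero(l==i);P=np.array([plane(W,x,y,.145)[:2] for x,y in zip(u,v)])
    A=np.polyfit(P@r,P@n,1);print(s[i],'yellow slope',A[0],'n@r=.56',np.polyval(A,.56)*1000)
```

```text
y1 [643.4 163.8]
ymid [580.7 163.6]
y2 [514.5 163.6]
bL [513.2 169.4]
bR [512.9 158.4]
0.075 FL [619.8 179. ]
0.075 FR [619.5 147.2]
0.075 NL [510.5 179.7]
0.075 NR [508.7 149. ]
0.085 FL [617.8 178.5]
0.085 FR [617.5 147.8]
0.085 NL [512.2 179.2]
0.085 NR [510.5 149.5]
0.095 FL [615.8 178.1]
0.095 FR [615.5 148.5]
0.095 NL [513.9 178.7]
0.095 NR [512.3 150.1]
[ 263    0  172  177 1627] yellow slope -0.0007008905484360269 n@r=.56 164.05346812725247
[350 143  14  15  98] yellow slope -0.00041375949186090474 n@r=.56 134.72772425772396
[358 151  14  15 101] yellow slope -0.021742759717678844 n@r=.56 128.3646073156323
[365 159  15  15 106] yellow slope -0.028141129297878122 n@r=.56 121.93191600323017
[372 167  16  13  98] yellow slope -0.09559249933349447 n@r=.56 115.61734022341125
```

The beam line is at n = 163.9 mm and the blue rack's middle at 163.7 mm. To cross-check I'll use the tube rims either side of the beam (rectified crop at mouth height).

```bash
cat > rect.py <<'E'
from h import *
a=np.radians(12.75);n=np.array([np.sin(a),np.cos(a)]);r=np.array([np.cos(a),-np.sin(a)])
def rect(W,im,z,out,r0=.50,r1=.63,n0=.14,n1=.19,px=.00022):
    rr=np.arange(r0,r1,px);ns=np.arange(n0,n1,px)
    c=[(r0,n0),(r1,n0),(r1,n1),(r0,n1)]
    src=np.float32([proj(W,np.r_[x*r+y*n,z]) for x,y in c])
    w,h=int((r1-r0)/px),int((n1-n0)/px)
    M=cv2.getPerspectiveTransform(src,np.float32([(0,0),(w,0),(w,h),(0,h)]))
    o=cv2.warpPerspective(im,M,(w,h),flags=cv2.INTER_CUBIC);return o
if __name__=='__main__':
    W=np.load('W16.npy',allow_pickle=True).item()
    im=cv2.imread('pics/w16.png')
    o=rect(W,im,.103,None);o2=rect(W,im,.145,None)
    cv2.imwrite('pics/r16.png',np.vstack([o,o2]));print(o.shape)
E
python3 rect.py
```

```text
(227, 590, 3)
```

View pics/r16.png

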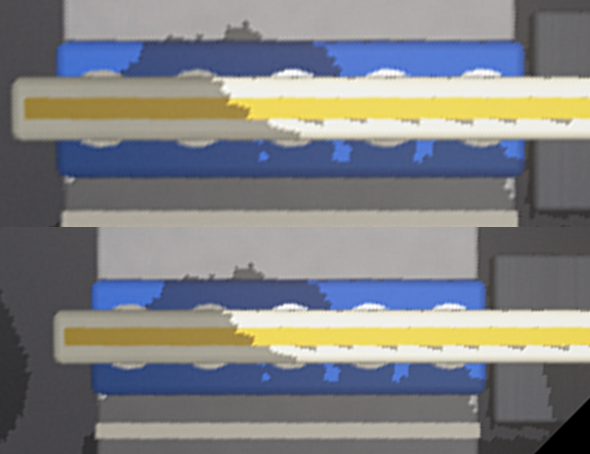

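At mouth height the tube centre is n = 163.8 mm and the beam 164.1 mm, about 0.3 mm off. That agrees with the crank angle turned. I'll retreat and check the handle's uprightness and the bystanders.

>>> {"name": "step_arm", "arguments": {
  "targets": [
    [[-0.015,0.03,0.02],[0,0,0]],
    [[-0.02,0.04,0.02],[0,0,0]],
    [[-0.02,0.04,0.02],[0,0,0]],
    [[-0.02,0.04,0.02],[0,0,0]],
    [[-0.02,0.04,0],[0,0,0]],
    [[0,0.03,0],[0,0,0]],
    [[0,0,0],[0,0,0]],
    [[0,0,0],[0,0,0]]
  ]
}}

```text
time_s: 15.1
ee_pos: [0.4234, 0.2149, 0.3077]
tcp_rot: [3.141, 0.0, 0.558]
contact_force: [-0.8, 0.2, -0.3]
gripper_width: 0.0511
```

Run:
```python
from meas import *
o=observe();s=imaging.grab_frame('scene');a=imaging.grab_frame('top')
cv2.imwrite('pics/scene17.png',s);cv2.imwrite('pics/top17.png',a)
rt=red(a,(340,180,440,270));rs=red(s,(170,200,290,300));print(rt,rs,o['ee_pos'],o['time_s'])
if rt:
  b=tri(ray(T,*rt[0][1]),ray(S,*rs[0][1]));print('ball',b)
c=cv2.resize(a[130:250,270:430],(400,300),interpolation=2);d=cv2.resize(s[200:320,170:330],(400,300),interpolation=2)
cv2.imwrite('pics/c17.png',np.hstack([c,d]))
cv2.imwrite('pics/f17.png',np.hstack([cv2.resize(s,(400,300)),cv2.resize(a,(400,300))]))
d=cv2.absdiff(s,cv2.imread('pics/scene0.png')).max(2)
for n,b in [('spat',(130,225,207,258)),('tip',(100,250,160,310)),('bottle',(160,315,205,372)),('jar',(235,348,268,388)),('dish',(303,370,355,412)),('beaker',(305,232,340,276))]: print(n,(d[b[1]:b[3],b[0]:b[2]]>40).sum())
```

```text
[(np.int32(31), array([392.55, 232.42]), array([390, 230,   6,   6], dtype=int32))] [(np.int32(78), array([217.87, 217.62]), array([213, 213,  10,  10], dtype=int32))] [0.42340866 0.21486372 0.30766683] 15.1
ball (array([ 0.47806898, -0.17542562,  0.17251864]), [np.float64(0.0002222354205096487), np.float64(0.00022223542050961965)])
spat 0
tip 0
bottle 0
jar 0
dish 0
beaker 45
```

View pics/c17.png

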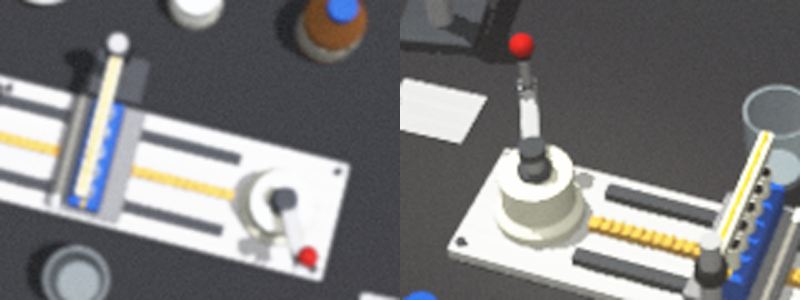

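View pics/f17.png

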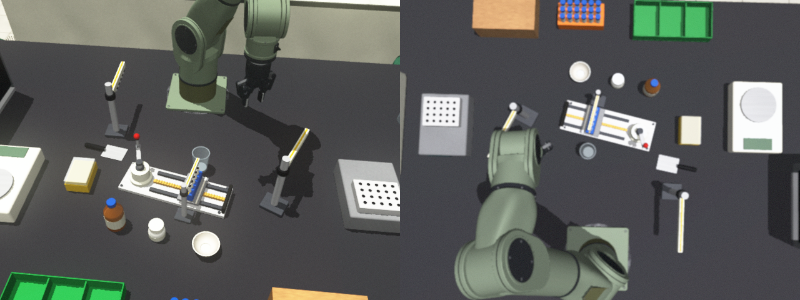

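Run:
```python
from meas import *
b=np.array([.47807,-.17543,.1715])
u=np.array([-.966,-.25,0])
for d in (-.005,0,.005): print(d,proj(S,b-[0,0,.05]+u*d),proj(T,b-[0,0,.05]+u*d))
s=cv2.imread('pics/scene17.png');cv2.imwrite('pics/c18.png',cv2.resize(s[205:265,190:250],(600,600),interpolation=cv2.INTER_CUBIC))
```

```text
-0.005 [220.3062945  235.24563253] [389.5722505  231.86427431]
0 [220.1665494  233.67555712] [390.02726766 233.78833202]
0.005 [220.02746681 232.11292521] [390.4824635  235.71314529]
```

View pics/c18.png

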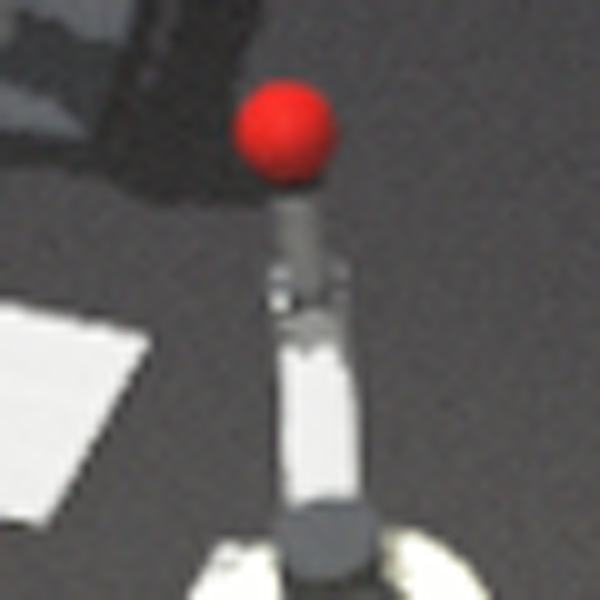

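The hinge pin sits at (220.8,233.4) and the spot 50 mm straight below the ball projects to (220.2,233.7), so the handle is upright. Everything checks out, so I'm handing in.

```bash
python3 -c "
from workcell import sign_off
print(sign_off())"
```

```text
the job is handed in; nothing more can be done
None
```

The job is handed in. The handle stands upright and the tube row is centred under the smallest nozzle row to within about 0.3 mm. The robot is clear of everything, at about 15 s of the 64 s allowed.

**What I did:** I pinched the red knob and swung the handle up. The knob slipped about 13 mm in the fingers at roughly 75°, so I regripped it and leaned it onto its stop, where the push-back rose to 15 N. I then cranked about 378° clockwise, let go and moved the arm away.

**Last checks:**
- **Rack position:** the close-up wrist view put the tube row 0.3 mm short of the beam line. The top and scene views put the starting distance at 52.5–52.7 mm against 52.5 mm cranked, though earlier single readings ranged from 51.7 to 53.3 mm.
- **Handle:** the hinge pin appears directly below the ball in the scene view, to within about 1 mm. One check disagreed slightly: the ball measured 64 mm from the crank axis instead of 65 mm, which is within camera error.
- **Bystanders:** the bottle, jar, dish, tip box and spatula show no change in the scene image. The beaker's area had 45 changed pixels, which I put down to shadow and the background seen through the glass. The beaker itself looks unmoved in the top view.
- **Forces:** the highest I saw at the wrist was about 26 N.

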